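Sweep the finished mould inserts into the parts pan

ROBOT

A 6-joint arm with a two-finger parallel gripper is mounted at the origin on a cart in front of the work surface, level with it; the furniture and walls round the work are solid. World frame = base frame: x ahead of the robot, y to its left, z up, the work surface at z = 0. Lengths are in m, angles in rad, forces in N, time in s.
With the tool pointing down it reaches from about 0.275 to 0.825 m from the base axis. Payload 4.9 kg.
Tool frame: the origin (TCP) lies midway between the tips of the shut fingers; the grasp point (between the pads) lies 19 mm behind it; z points along the fingers, y is the direction in which the jaws open and shut (so a half turn about z gives the same grasp; the last joint's range is limited). The gripper opens to 85 mm and grips with 20 to 120 N. Pads are 22 mm wide; open, the fingers measure 114 mm over their backs; the gripper's body (76 mm by 85 mm) begins 54 mm behind the grasp point. The pads swing forward as they close: fully open they stand 13 mm farther back than shut.
Start: joints at [1.186, 0.326, -0.193, 1.052, 0, 1.437], TCP at [0.136, 0.533, 0.231] pointing down, gripper open.
Joint ranges: [-2.65, 2.65], [-0.97, 1.79], [-1.3, 1.35], [-1.93, 2.1], [-1.47, 1.37], [-3.14, 3.14]. Speed limits (rad/s): [2.57, 2.57, 3.14, 3.14, 3.14, 3.14].

INTERFACE

Orientations are given as a unit quaternion [w, x, y, z].
In Python, from bench import state, read_camera, job_done gives the robot as it stands.
- The arm moves only by the tool move_arm, never from a script. Its argument "series" is a list of rows, each a list of 7 numbers: the closure, from -1 (fully open) to 1 (shut), then the shift along the tool's x, y, z in units of 0.3 m (1.0 is 0.3 m), then the turn, a rotation vector about the tool's x, y, z in units of pi rad (1.0 is pi rad). A call has 1 to 10 rows; each row is the pose to reach, as a shift and turn from the pose commanded when the call began, along the tool's axes at that moment, turning the shorter way round; what a row does not reach only later rows make up. A row lasts 1/8 s, in which the tool goes at most 62.5 mm and 10.7 degrees, less where a joint would pass 70% of its speed; a pose out of reach is approached as far as the arm can. A call with a number of a shift or a turn outside -1 to 1 is refused whole. A call with a gripper value outside its range is refused whole. The fingers move at their own pace and stop on an object; "grip_force" is the grip in N (left out, the last holds). Time passes only in rows, so rows that repeat a pose let the fingers close. It gives the time, the measured TCP pose, the force and the opening at its end, in the units of the state.
- state(): the state, without advancing time (a new reading comes with each control period).
- read_camera(name): name is "scene" or "side" or "wrist"; returns a dict with "frame" (400x640x3 uint8, blue, green, red), "fovy" (degrees; the focal length in pixels is half the picture's height over the tangent of half this angle, whatever the lens; pixels are square), "cx", "cy" (the principal point, pixels), "distortion" ([k1, k2, p1, p2, k3] as OpenCV has them; the pictures are not rectified), "rvec" (rotation vector, rad) and "tvec" (3), from world to camera coordinates, as OpenCV has them. Camera axes: x right, y down, z forward; pixel columns grow to the right and rows downward; lengths in m; the calibration is good to about 2 mm. A picture is of the moment at which its call begins. There is no depth.
- job_done(): hands the job in, once; it reports no verdict.
The state is a dict: "time": time; "joint_positions": joint angles; "dq": joint speeds; "tau": joint torques, N m; "ee_pos": TCP position; "tcp_rot": TCP orientation; "ft_force": force on the tool from outside, world axes, zero at the start; "wrist_torque": the same for the moment, N m; "finger_gap": finger opening in m.
Only numpy, scipy, OpenCV 4.12 (cv2) and the standard library are available. Lean on these libraries where they do the work, as an engineer would, in place of code of your own. Each camera call takes 0.05 s, during which the arm holds its last target.

TASK

Clear the bench for the next job: with your fingertips, sweep the three pale mould inserts along the bench top, through the open mouth of the blue parts pan, until the middle of each one is past the yellow line on the pan's floor and all lie flat. Only slide them: never lift one, never take one between the fingers, and do not flick or shoot them across. Leave the white oil bottle, the green polishing bar and the lidded pot where they are.

Things in the scene. Friction and masses are not known exactly. Their poses are not given: they have to be found in the camera images.
- pan: Blue three-sided parts pan, fixed: back and side walls 30 mm high, 4 mm thick; fourth side open (the mouth, 9 mm posts at its ends). Inside 230 mm wide (x -115 to 115) and 130 mm deep (y 0 at the mouth to -130 at the back). Origin: middle of the mouth, on the bench; +y points out of the mouth, z up; yaw varies. Floor of 0.5 mm dark sheet: parts slide in over it as if level with the bench.
- pan_line (a point): Middle of the yellow line painted across the pan's floor, parallel to the mouth and 45 mm in from it (6 mm wide); axes as those of the pan.
- mould_insert_0: Loose mould insert, the middle-sized of three: pale grey, nearly white machined block 34 x 46 x 24 mm (its x, y, z), lying flat with a round cavity in its top; the solid sides end 22 mm up. About 0.1 kg, slides on the bench with ordinary friction. Origin: middle of its underside. Yaw varies.
- mould_insert_1: Loose mould insert, the smallest of three: pale grey, nearly white machined block 32 x 38 x 20 mm (its x, y, z), lying flat with a round cavity in its top; the solid sides end 18 mm up. About 0.1 kg, slides on the bench with ordinary friction. Origin: middle of its underside. Yaw varies.
- mould_insert_2: Loose mould insert, the largest of three: pale grey, nearly white machined block 40 x 56 x 26 mm (its x, y, z), lying flat with a round cavity in its top; the solid sides end 24 mm up. About 0.1 kg, slides on the bench with ordinary friction. Origin: middle of its underside. Yaw varies.
- oil_bottle: Bystander: white squeeze bottle with a thin spout, 30 x 50 x 84 mm, standing loose. Origin: middle of its underside. Must stay where it is.
- compound_bar: Bystander: green and cream bar of polishing compound, 39 x 89 x 32 mm (x, y, z), lying loose. Origin: middle of its underside. Must stay where it is.
- paste_pot: Bystander: small round pot with a yellow-brown lid, 57 mm across, 36 mm high, standing loose. Origin: middle of its underside. Must stay where it is.
- plate_rest: Fixed brown wooden stand of two slanted boards, 185 mm tall, on the bench right of the work; keep the arm and gripper clear of it. Its origin is on the bench, about its middle; it reaches from 80 mm nearer the robot (-x) to 110 mm farther (+x), and 95 mm to the left (+y) and 110 mm to the right.

How it is judged:
By the outcome, as a careful person would: the job done as asked, in the order asked, and still so for the second after the job is handed in, with the robot touching nothing.
It also fails if it takes over 48 s, if anything falls off the work surface, if the arm or the gripper's body presses on something with over 40 N, if the wrist force passes 120 N, or if a joint passes its speed limit or range.

## Working session

There is one attempt and no reset: what is moved stays moved. The work goes in short steps, Python scripts to look and compute and a tool call to move; the robot and the scene stay as the last step left them, time stands still between calls to the robot, and variables do not carry over. Pictures are saved under pics/ and viewed, and the job is handed in when it is done.

Besides the shell and the picture viewer there is one more tool, called after "Emit:" as a command line: name --pt "numbers of a row" for each row, then --argument value for the rest. move_arm: Moves the arm, as the interface text tells. Its arguments: {"type":"object","properties":{"series":{"type":"array","items":{"type":"array","items":{"type":"number","minimum":-1,"maximum":1}}},"grip_force":{"type":"number"}},"required":["series"]}

```bash
ls; mkdir -p pics; python3 - <<'E'
from bench import state, read_camera
import cv2
s=state();print(s)
for n in ["scene","side","wrist"]:
    c=read_camera(n);cv2.imwrite(f"pics/{n}0.png",c["frame"]);print(n,{k:v for k,v in c.items() if k!="frame"})
E
```

```text
pics
{'time': 0.0, 'joint_positions': array([ 1.18579180e+00,  3.26927861e-01, -1.93578752e-01,  1.05199607e+00,
       -7.83736692e-06,  1.43659160e+00]), 'dq': array([ 1.26248150e-03, -3.71023238e-04,  4.42948748e-04,  1.91808894e-03,
       -9.56060338e-04, -6.10641635e-05]), 'tau': array([-6.09984108e-04, -4.43393970e+01,  2.62445247e+01,  1.54870906e-02,
       -5.73435204e-05,  3.66365029e-06]), 'ee_pos': array([0.1362737 , 0.53225548, 0.2305125 ]), 'tcp_rot': array([-2.15222408e-04,  1.25071451e-01,  9.92147370e-01, -8.25596424e-04]), 'ft_force': array([-0.12554977,  0.48965262, -0.80603801]), 'wrist_torque': array([-0.00842484, -0.00775638, -0.01741183]), 'finger_gap': 0.08540578640143752}
scene {'fovy': 44.17062870420034, 'cx': 318.847227316542, 'cy': 202.18141877801054, 'distortion': array([-0.08073747,  0.        ,  0.        ,  0.        ,  0.        ]), 'rvec': array([ 2.28613815, -1.42108598,  0.35061427]), 'tvec': array([0.04864172, 0.54997712, 0.75529409])}
side {'fovy': 47.2555107047446, 'cx': 319.806789229281, 'cy': 194.65021655511737, 'distortion': array([-0.08926052,  0.        ,  0.        ,  0.        ,  0.        ]), 'rvec': array([ 0.94172337,  2.67784998, -0.82674974]), 'tvec': array([ 0.21048681, -0.44565142,  1.37591505])}
wrist {'fovy': 65.27399819633123, 'cx': 325.5097094006581, 'cy': 199.44508234261122, 'distortion': array([-0.02067807,  0.        ,  0.        ,  0.        ,  0.        ]), 'rvec': array([-2.27524096, -1.76765748, -0.27553447]), 'tvec': array([-0.55001294, -0.04016466,  0.3797721 ])}
```

View pics/scene0.png

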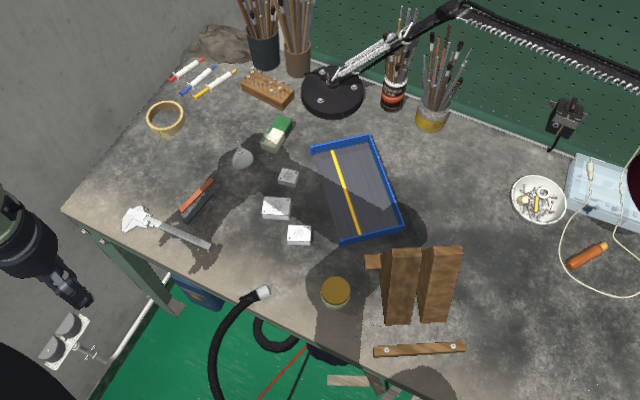

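View pics/side0.png

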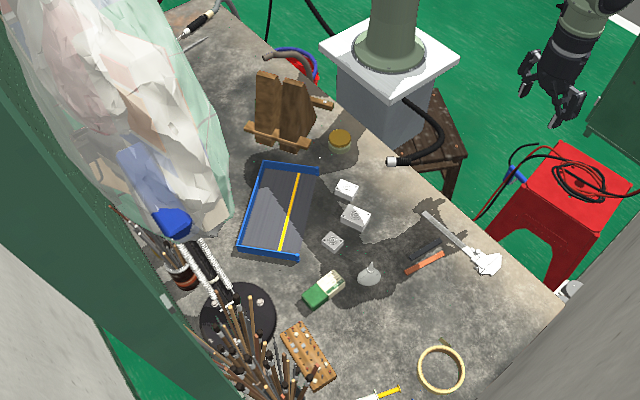

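View pics/wrist0.png

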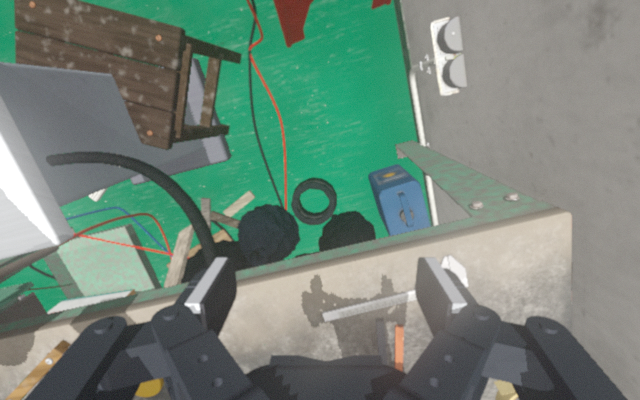

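The scene view shows the pan at about (357,188), inserts at (288,177), (276,208) and (299,234), bottle at (243,157), bar at (277,132) and pot at (335,291). I'll enlarge it to measure.

```bash
cat > h.py <<'E'
import numpy as np,cv2
from bench import state, read_camera
def K(c):
    f=200/np.tan(np.radians(c["fovy"]/2));return np.array([[f,0,c["cx"]],[0,f,c["cy"]],[0,0,1.]])
def ray(c,uv,z):
    p=cv2.undistortPoints(np.array(uv,float).reshape(-1,1,2),K(c),c["distortion"]).reshape(-1,2)
    R=cv2.Rodrigues(c["rvec"])[0];o=-R.T@c["tvec"]
    d=np.c_[p,np.ones(len(p))]@R
    return o+d*((z-o[2])/d[:,2])[:,None]
def proj(c,P):return cv2.projectPoints(np.array(P,float).reshape(-1,3),c["rvec"],c["tvec"],K(c),c["distortion"])[0].reshape(-1,2)
def topview(c,z,x0,x1,y0,y1,s):
    # image: up = +x, left=+y ; s px per m
    W=int((y1-y0)*s);H=int((x1-x0)*s)
    v,u=np.mgrid[0:H,0:W];P=np.stack([x1-v/s,y1-u/s,np.full(u.shape,z)],-1)
    q=proj(c,P).reshape(H,W,2).astype(np.float32)
    return cv2.remap(c["frame"],q[...,0],q[...,1],cv2.INTER_CUBIC)
def grid(im,x0,x1,y0,y1,s,st=.05):
    for x in np.arange(np.ceil(x0/st)*st,x1,st):
        r=int((x1-x)*s);cv2.line(im,(0,r),(im.shape[1],r),(0,255,255),1);cv2.putText(im,f"{x:.2f}",(0,r-2),0,.35,(0,0,255),1)
    for y in np.arange(np.ceil(y0/st)*st,y1,st):
        r=int((y1-y)*s);cv2.line(im,(r,0),(r,im.shape[0]),(0,255,255),1);cv2.putText(im,f"{y:.2f}",(r+1,10),0,.35,(0,0,255),1)
    return im
E
python3 - <<'E'
from h import *
c=read_camera("scene");d=read_camera("side")
print(ray(c,[(288,177),(276,208),(299,234),(335,291),(357,188),(243,157),(277,132)],0.02))
cv2.imwrite("pics/s1.png",cv2.resize(c["frame"][110:310,220:420],None,fx=3,fy=3,interpolation=cv2.INTER_CUBIC))
cv2.imwrite("pics/d1.png",cv2.resize(d["frame"][120:320,220:420],None,fx=3,fy=3,interpolation=cv2.INTER_CUBIC))
E
```

```text
[[0.55584174 0.40431958 0.02      ]
 [0.47806867 0.39112959 0.02      ]
 [0.44635076 0.32055588 0.02      ]
 [0.37021757 0.20341773 0.02      ]
 [0.59623987 0.25948306 0.02      ]
 [0.55782484 0.51851252 0.02      ]
 [0.65080374 0.4836062  0.02      ]]
```

View pics/s1.png

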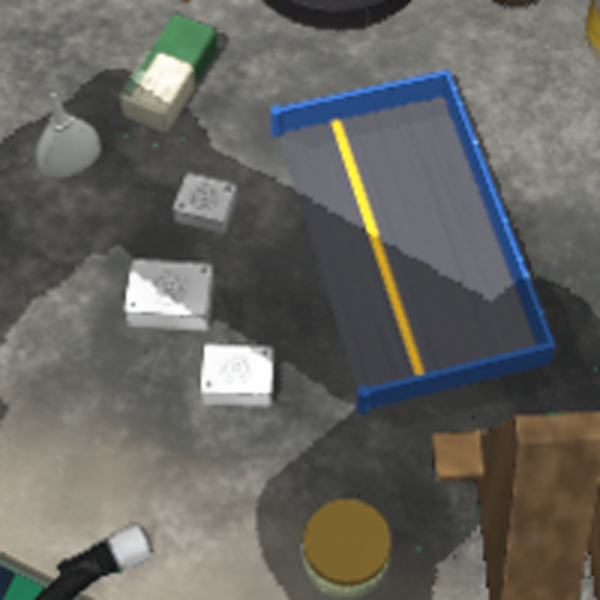

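View pics/d1.png

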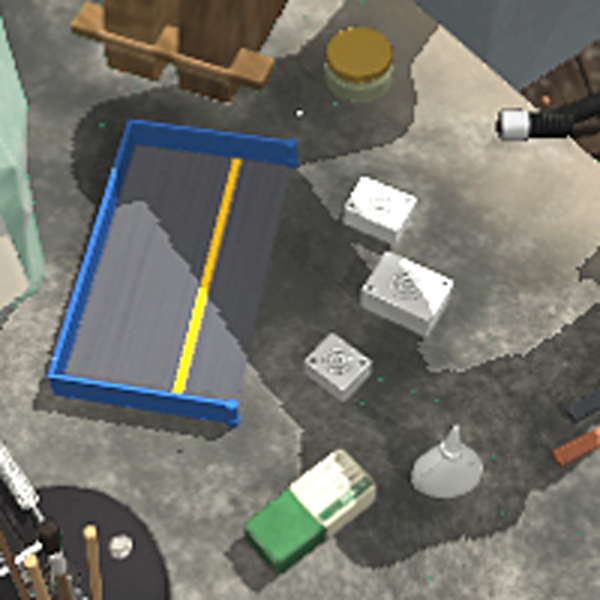

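```bash
python3 - <<'E'
from h import *
c=read_camera("scene");d=read_camera("side")
a=(.32,.75,.08,.60,1100)
for n,k in (("s",c),("d",d)):
    im=topview(k,0.022,*a);cv2.imwrite(f"pics/top_{n}.png",grid(im,*a));print(im.shape)
E
```

```text
(473, 572, 3)
(473, 572, 3)
```

View pics/top_s.png

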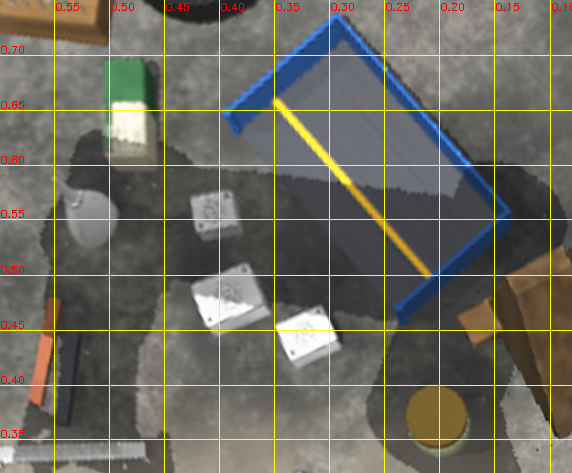

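View pics/top_d.png

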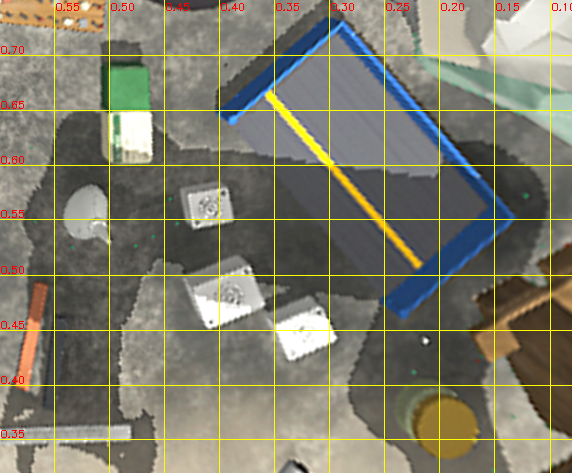

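```bash
python3 - <<'E'
from h import *
c=read_camera("scene");d=read_camera("side")
I=[(.445,.325,.024),(.555,.41,.020),(.475,.395,.026)]
rows=[]
for k in (c,d):
    r=[]
    for x,y,z in I:
        a=(x-.05,x+.05,y-.05,y+.05,2600)
        r.append(grid(topview(k,z,*a),*a,st=.01))
    rows.append(np.hstack(r))
im=np.vstack(rows);print(im.shape);cv2.imwrite("pics/ins.png",im)
P=ray(c,[(332.3,150.7),(359.3,234.3)],.0005);Q=ray(d,[(280,250.7),(299,173.3)],.0005)
print(P,Q,ray(c,[(369.7,134.3),(404,225.3)],.03),ray(d,[(236.7,246),(263.7,160.7)],.03))
E
```

```text
Traceback (most recent call last):
ValueError: all the input array dimensions except for the concatenation axis must match exactly, but along dimension 0, the array at index 0 has size 259 and the array at index 1 has size 260
```

```bash
sed -i 's/W=int((y1-y0)\*s);H=int((x1-x0)\*s)/W=round((y1-y0)*s);H=round((x1-x0)*s)/' h.py; python3 - <<'E'
from h import *
c=read_camera("scene");d=read_camera("side")
I=[(.445,.325,.024),(.555,.41,.020),(.475,.395,.026)]
rows=[]
for k in (c,d):
    r=[]
    for x,y,z in I:
        a=(x-.05,x+.05,y-.05,y+.05,2600)
        r.append(grid(topview(k,z,*a),*a,st=.01))
    rows.append(np.hstack(r))
im=np.vstack(rows);print(im.shape);cv2.imwrite("pics/ins.png",im)
P=ray(c,[(332.3,150.7),(359.3,234.3)],.0005);Q=ray(d,[(280,250.7),(299,173.3)],.0005)
print(P,Q,ray(c,[(369.7,134.3),(404,225.3)],.03),ray(d,[(236.7,246),(263.7,160.7)],.03))
print(state()["time"])
E
```

```text
(520, 780, 3)
[[6.71783984e-01 3.53697011e-01 5.00000000e-04]
 [5.08301049e-01 2.13314111e-01 5.00000000e-04]] [[6.58970892e-01 3.49510638e-01 5.00000000e-04]
 [4.99767375e-01 2.07848767e-01 5.00000000e-04]] [[0.73033072 0.28924766 0.03      ]
 [0.55304064 0.13637617 0.03      ]] [[0.73148087 0.29650509 0.03      ]
 [0.55518055 0.14260972 0.03      ]]
0.55
```

View pics/ins.png

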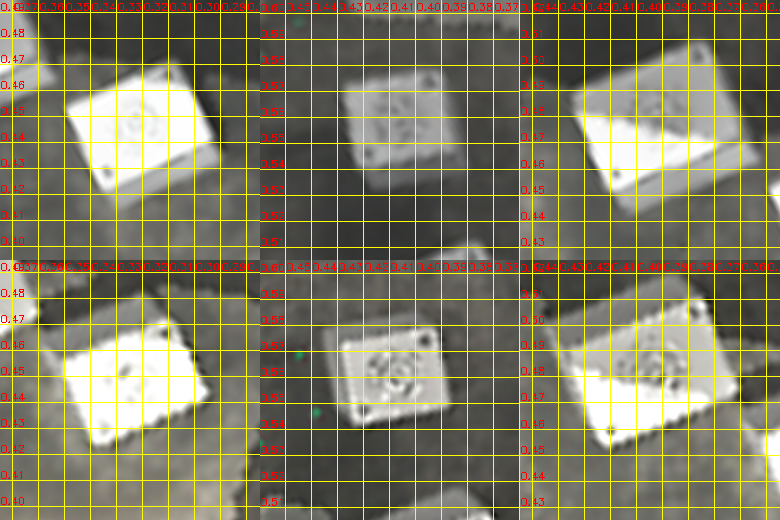

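```bash
python3 - <<'E'
from h import *
from scipy.spatial.transform import Rotation as R
w=read_camera("wrist");c=read_camera("scene");d=read_camera("side");s=state()
Rc=cv2.Rodrigues(w["rvec"])[0];o=-Rc.T@w["tvec"]
T=R.from_quat(np.roll(s["tcp_rot"],-1)).as_matrix()
print("cam in tool",T.T@(o-s["ee_pos"]), T)
f=lambda k,u,v:(220+u/3,k+v/3)
print("bottle tip",ray(c,[f(110,55,93)],.084),ray(d,[f(120,454,428)],.084))
print("bottle base",ray(c,[f(110,70,178)],.0),ray(d,[f(120,447,495)],.0))
print("bar",ray(c,[f(110,122,110),f(110,165,128)],.0))
print("pot",ray(c,[f(110,347,540)],.036),ray(d,[f(120,360,53)],.036))
E
```

```text
cam in tool [ 0.07864333  0.00103377 -0.14200762] [[-9.68717124e-01  2.48167543e-01  6.16262996e-05]
 [ 2.48167546e-01  9.68717125e-01  3.33629770e-05]
 [-5.14188437e-05  4.76129347e-05 -9.99999998e-01]]
bottle tip [[0.55536137 0.51783742 0.084     ]] [[0.55580032 0.52099704 0.084     ]]
bottle base [[5.39976569e-01 5.10372285e-01 1.11022302e-16]] [[0.56136889 0.53057975 0.        ]]
bar [[ 6.10352277e-01  5.05956151e-01 -1.11022302e-16]
 [ 6.10214562e-01  4.68359021e-01  0.00000000e+00]]
pot [[0.36761762 0.20114285 0.036     ]] [[0.36940361 0.20616967 0.036     ]]
```

Emit:
move_arm --pt "0 -0.05 -0.01 0 0 0 0.02" --pt "1 -0.15 -0.05 0.02 0 0 0.04" --pt "1 -0.3 -0.1 0.05 0 0 0.07" --pt "1 -0.45 -0.15 0.1 0 0 0.1" --pt "1 -0.6 -0.2 0.15 0 0 0.13" --pt "1 -0.75 -0.25 0.2 0 0 0.16" --pt "1 -0.88 -0.28 0.25 0 0 0.18" --pt "1 -0.94 -0.3 0.28 0 0 0.192" --pt "1 -0.96 -0.31 0.3 0 0 0.192" --pt "1 -0.96 -0.31 0.3 0 0 0.192"

```text
time: 1.95
ee_pos: [0.3917, 0.3711, 0.141]
tcp_rot: [-0.0, 0.414, 0.91, -0.0]
ft_force: [0.4, -0.2, 0.8]
finger_gap: 0.0001
```

Emit:
move_arm --pt "1 -0.02 0.012 0.08 0 0 0" --pt "1 -0.045 0.024 0.2 0 0 0" --pt "1 -0.045 0.024 0.32 0 0 0" --pt "1 -0.045 0.024 0.4 0 0 0" --pt "1 -0.045 0.024 0.44 0 0 0" --pt "1 -0.045 0.024 0.447 0 0 0" --pt "1 -0.045 0.024 0.447 0 0 0"

```text
time: 2.82
ee_pos: [0.4071, 0.3665, 0.0081]
tcp_rot: [0.0, 0.414, 0.91, 0.001]
ft_force: [0.8, -0.3, 0.7]
finger_gap: 0.0
```

```bash
python3 - <<'E'
from h import *
c=read_camera("scene");d=read_camera("side");s=state();print(s["ee_pos"])
a=np.hstack([cv2.resize(k["frame"][y:y+200,220:420],(400,400),interpolation=cv2.INTER_CUBIC) for k,y in((c,110),(d,120))])
cv2.imwrite("pics/v1.png",a)
E
```

```text
[0.40737224 0.36644462 0.00825729]
```

View pics/v1.png

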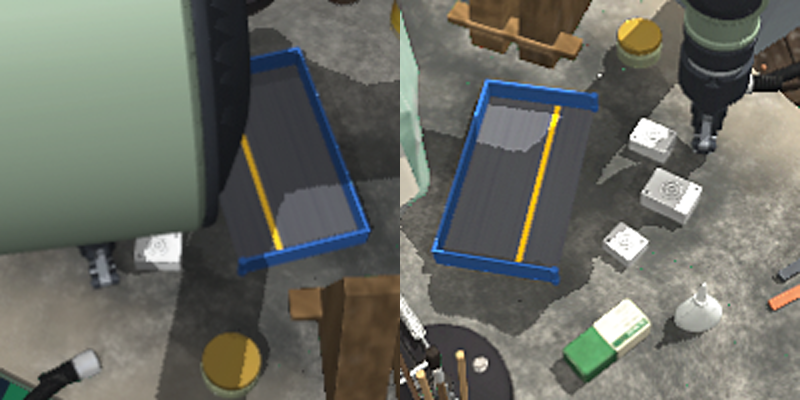

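Emit:
move_arm --pt "1 -0.03 -0.003 0 0 0 0" --pt "1 -0.06 -0.005 0 0 0 0" --pt "1 -0.08 -0.005 0 0 0 0" --pt "1 -0.1 -0.005 0 0 0 0" --pt "1 -0.13 -0.005 0 0 0 0" --pt "1 -0.16 -0.005 0 0 0 0" --pt "1 -0.19 -0.005 0 0 0 0" --pt "1 -0.22 -0.005 0 0 0 0" --pt "1 -0.25 -0.005 0 0 0 0" --pt "1 -0.27 -0.005 0 0 0 0"

```text
time: 4.18
ee_pos: [0.4592, 0.3032, 0.0071]
tcp_rot: [0.0, 0.414, 0.91, -0.0]
ft_force: [-1.8, 0.2, 0.3]
finger_gap: 0.0002
```

```bash
cat > look.py <<'E'
from h import *
import sys
d=read_camera("side");s=state();print(s["time"],s["ee_pos"],s["ft_force"])
O=np.array([.555,.316]);e=np.array([.755,.656]);n=np.array([-.656,.755]);r=s["ee_pos"][:2]-O;print("pan",r@e,r@n)
cv2.imwrite(f"pics/{sys.argv[1]}.png",cv2.resize(d["frame"][140:300,210:410],None,fx=4,fy=4,interpolation=cv2.INTER_CUBIC)[:600])
E
python3 look.py v2
```

```text
4.225 [0.45974132 0.30281699 0.00719971] [-0.37947354 -1.69331611  0.29809456]
pan -0.08056835996406224 0.05253651788940225
```

View pics/v2.png

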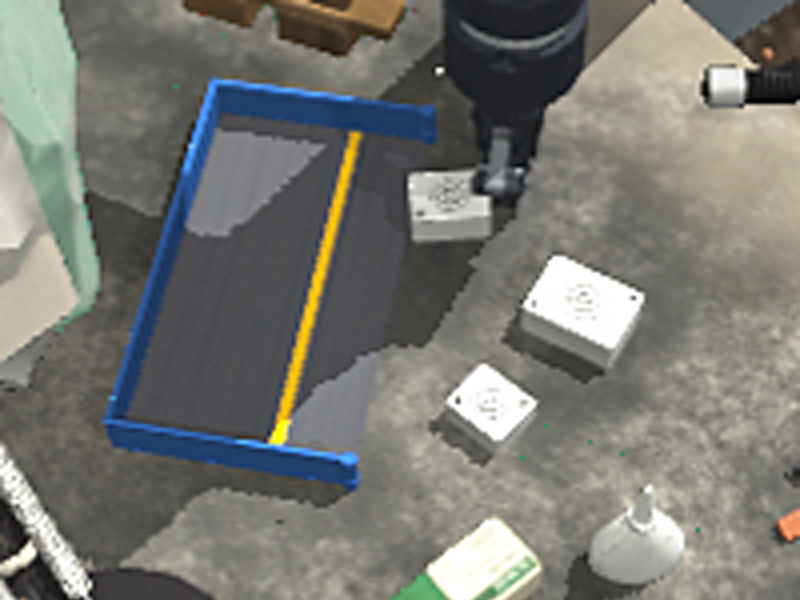

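```bash
cat > pos.py <<'E'
from h import *
O=np.array([.555,.316]);e=np.array([.755,.656]);n=np.array([-.656,.755])
def pan(uv,z,d=None):
    d=d or read_camera("side")
    P=ray(d,np.array(uv)/4+[210,140],z)[:,:2]-O
    return np.c_[P@e,P@n]
E
python3 - <<'E'
from pos import *
print(pan([(408,175),(480,168),(491,218),(414,223),(448,197),(502,185)],.024).round(4))
E
```

```text
[[-0.0712 -0.0046]
 [-0.0834  0.0359]
 [-0.0497  0.048 ]
 [-0.0387  0.0053]
 [-0.0599  0.0212]
 [-0.0737  0.0505]]
```

Emit:
move_arm --pt "1 0.04 0 0 0 0 0" --pt "1 0.065 0 0 0 0 0" --pt "1 0.065 0.05 0 0 0 0" --pt "1 0.065 0.082 0 0 0 0" --pt "1 0.055 0.082 0 0 0 0" --pt "1 0.03 0.082 0 0 0 0" --pt "1 0 0.082 0 0 0 0" --pt "1 -0.03 0.082 0 0 0 0" --pt "1 -0.06 0.082 0 0 0 0" --pt "1 -0.08 0.082 0 0 0 0"

```text
time: 5.52
ee_pos: [0.4936, 0.3012, 0.0072]
tcp_rot: [-0.0, 0.414, 0.91, 0.0]
ft_force: [-0.7, 1.2, 0.1]
finger_gap: 0.0004
```

```bash
python3 look.py v3
```

```text
5.575 [0.49407623 0.3007617  0.00722105] [ 0.89822153 -0.86746861  0.79982509]
pan -0.055993771076628424 0.028461077990021524
```

View pics/v3.png

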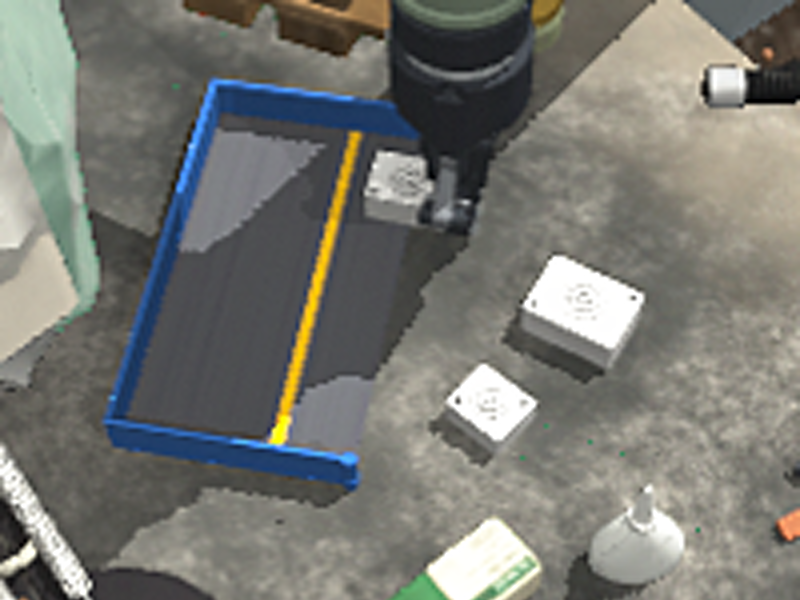

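```bash
python3 - <<'E'
from pos import *
print(pan([(377,150),(367,188),(402,175),(437,155)],.024).round(4))
E
```

```text
[[-0.0857 -0.026 ]
 [-0.0579 -0.0262]
 [-0.0705 -0.008 ]
 [-0.0883  0.0095]]
```

Emit:
move_arm --pt "1 0.03 0 0 0 0 0" --pt "1 0.03 -0.03 0 0 0 0" --pt "1 0.02 -0.05 0 0 0 0" --pt "1 -0.01 -0.05 0 0 0 0" --pt "1 -0.04 -0.05 0 0 0 0" --pt "1 -0.075 -0.05 0 0 0 0" --pt "1 -0.11 -0.05 0 0 0 0" --pt "1 -0.145 -0.05 0 0 0 0" --pt "1 -0.175 -0.05 0 0 0 0" --pt "1 -0.195 -0.05 0 0 0 0"

```text
time: 6.88
ee_pos: [0.5207, 0.2474, 0.0072]
tcp_rot: [-0.0, 0.414, 0.91, 0.0]
ft_force: [-0.8, 0.9, 1.0]
finger_gap: 0.0001
```

```bash
python3 look.py v4
```

```text
6.925 [0.5211545  0.24692046 0.00719436] [ 1.13534036 -0.58225134  0.18391667]
pan -0.07086953282643435 -0.02995240513668714
```

View pics/v4.png

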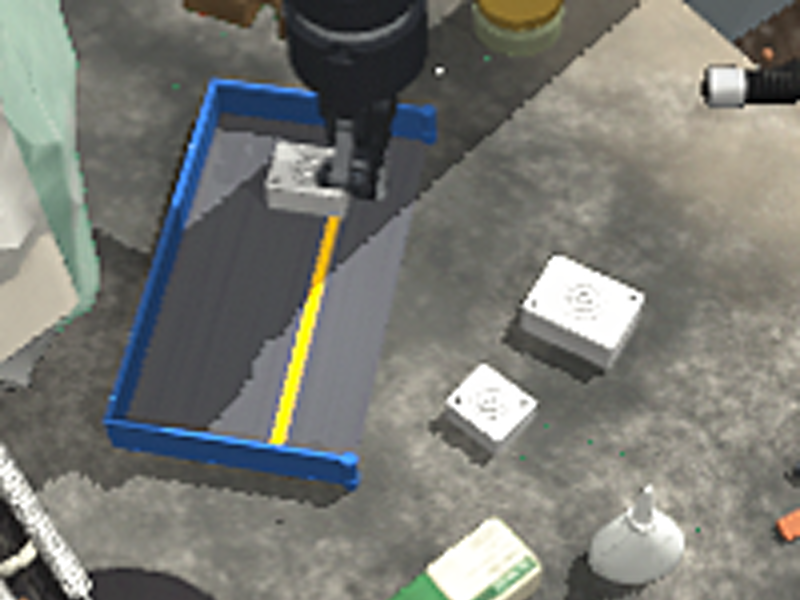

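Emit:
move_arm --pt "1 -0.02 0 0 0 0 0" --pt "1 -0.035 0 0 0 0 0" --pt "1 -0.02 0 0 0 0 0" --pt "1 0.03 0 0 0 0 0" --pt "1 0.06 0 -0.12 0 0 0" --pt "1 0.15 0.1 -0.28 0 0 0" --pt "1 0.28 0.22 -0.3 0 0 0" --pt "1 0.4 0.35 -0.3 0 0 0" --pt "1 0.47 0.43 -0.3 0 0 0" --pt "1 0.49 0.455 -0.28 0 0 0"

```text
time: 8.18
ee_pos: [0.5255, 0.4512, 0.0912]
tcp_rot: [0.0, 0.413, 0.911, 0.0]
ft_force: [0.0, -0.9, 0.2]
finger_gap: -0.0001
```

```bash
python3 look.py v5; python3 - <<'E'
from h import *
cv2.imwrite("pics/w5.png",read_camera("wrist")["frame"])
E
```

```text
8.225 [0.52508165 0.45052915 0.08974315] [ 0.85297994  0.26265903 -0.33751696]
pan 0.06566276769891216 0.12119594966351362
```

View pics/v5.png

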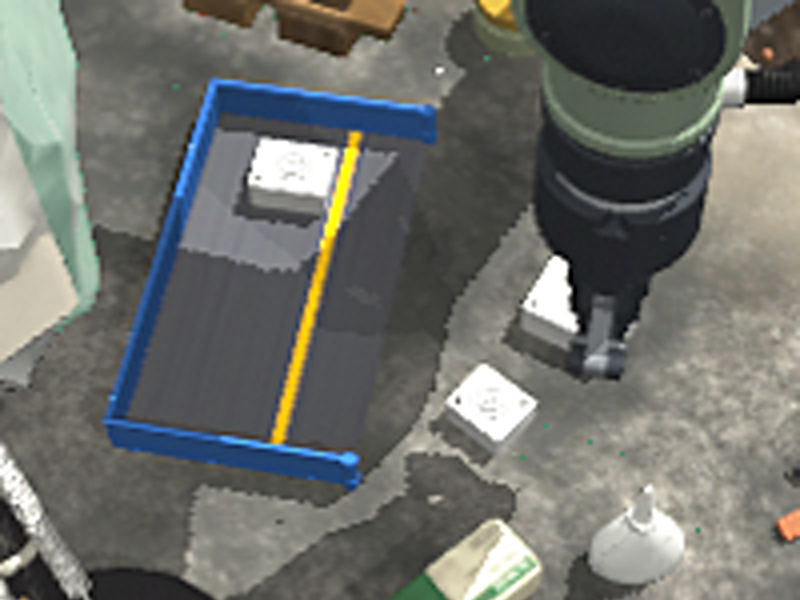

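View pics/w5.png

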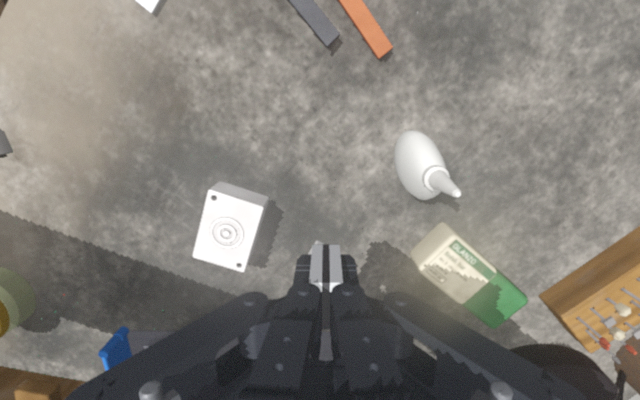

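I0 sits past the line at about (293,165). Next is I1: descend behind it and push.

Emit:
move_arm --pt "1 -0.01 0 0.1 0 0 0" --pt "1 -0.01 0 0.2 0 0 0" --pt "1 -0.01 0 0.265 0 0 0" --pt "1 -0.01 0 0.275 0 0 0" --pt "1 -0.03 0 0.275 0 0 0" --pt "1 -0.06 0 0.275 0 0 0" --pt "1 -0.085 0 0.275 0 0 0" --pt "1 -0.11 0 0.275 0 0 0" --pt "1 -0.135 0 0.275 0 0 0" --pt "1 -0.15 0 0.275 0 0 0"

```text
time: 9.52
ee_pos: [0.5565, 0.414, 0.0087]
tcp_rot: [-0.0, 0.414, 0.91, 0.0]
ft_force: [-0.5, 0.9, 0.0]
finger_gap: -0.0003
```

```bash
python3 look.py v6
```

```text
9.575 [0.55684851 0.41360467 0.00870295] [ 0.17290096 -0.1829889  -0.07605748]
pan 0.06542429197887079 0.07247890669523954
```

View pics/v6.png

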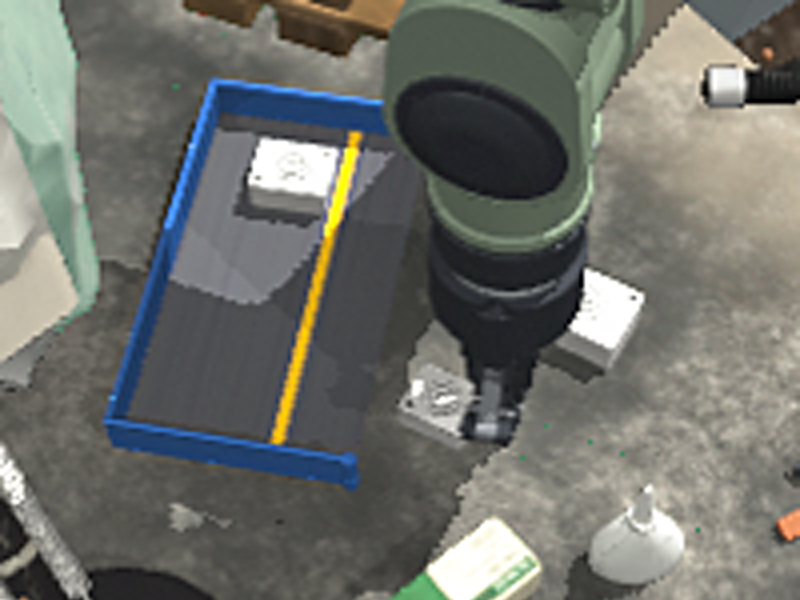

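```bash
python3 - <<'E'
from pos import *
print(pan([(424,362),(400,400),(460,434),(441,400)],.02).round(4))
E
```

```text
[[0.0478 0.0273]
 [0.0732 0.019 ]
 [0.0878 0.0545]
 [0.0693 0.0408]]
```

Emit:
move_arm --pt "1 0.02 0 0 0 0 0" --pt "1 0.02 0.015 0 0 0 0" --pt "1 0 0.015 0 0 0 0" --pt "1 -0.025 0.015 0 0 0 0" --pt "1 -0.05 0.015 0 0 0 0" --pt "1 -0.075 0.015 0 0 0 0" --pt "1 -0.09 0.015 0 0 0 0"

```text
time: 10.5
ee_pos: [0.5777, 0.3964, 0.0087]
tcp_rot: [-0.0, 0.414, 0.91, -0.0]
ft_force: [0.3, 0.9, 0.1]
finger_gap: 0.0001
```

```bash
python3 look.py v7
```

```text
10.55 [0.57808435 0.39598813 0.00867389] [ 0.24107653 -0.03496072 -0.06530487]
pan 0.06990089507120523 0.045247707598896875
```

View pics/v7.png

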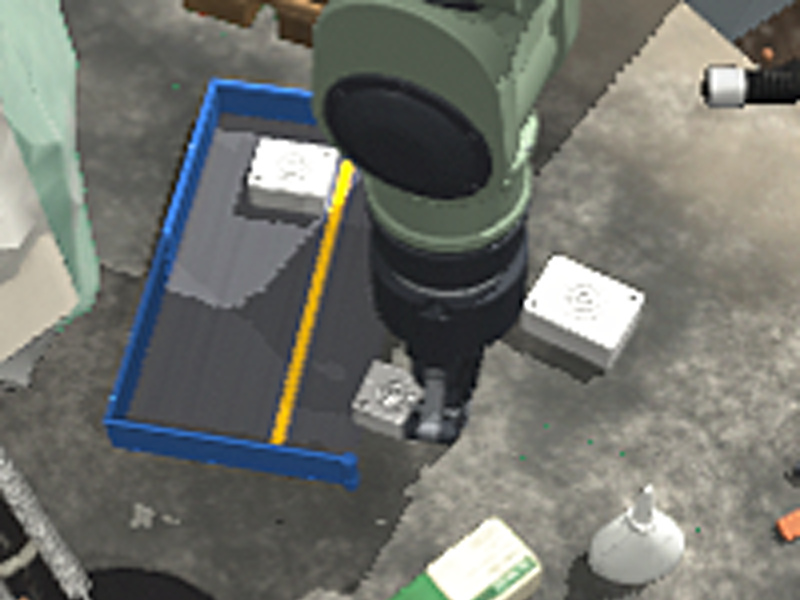

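```bash
python3 - <<'E'
from pos import *
print(pan([(374,360),(354,398),(408,430),(388,395)],.02).round(4))
E
```

```text
[[ 0.0514  0.0002]
 [ 0.0764 -0.0058]
 [ 0.0903  0.0267]
 [ 0.0714  0.012 ]]
```

Emit:
move_arm --pt "1 -0.02 0.003 0 0 0 0" --pt "1 -0.045 0.006 0 0 0 0" --pt "1 -0.07 0.006 0 0 0 0" --pt "1 -0.095 0.006 0 0 0 0" --pt "1 -0.12 0.006 0 0 0 0" --pt "1 -0.145 0.006 0 0 0 0" --pt "1 -0.16 0.006 0 0 0 0"

```text
time: 11.48
ee_pos: [0.6106, 0.3615, 0.0087]
tcp_rot: [0.0, 0.414, 0.91, 0.0]
ft_force: [-0.2, -0.3, 0.3]
finger_gap: -0.0004
```

```bash
python3 look.py v8
```

```text
11.525 [0.61091033 0.3611634  0.00867178] [-0.08121621  0.44019035 -0.60159795]
pan 0.07183949222147493 -0.0025788139946685998
```

View pics/v8.png

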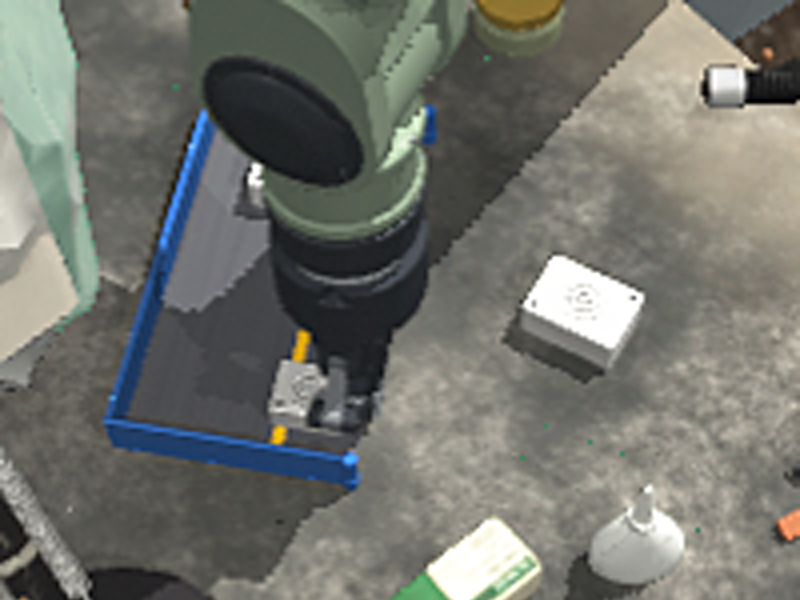

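Emit:
move_arm --pt "1 -0.025 0 0 0 0 0" --pt "1 -0.055 0 0 0 0 0" --pt "1 -0.085 0 0 0 0 0" --pt "1 -0.115 0 0 0 0 0" --pt "1 -0.13 0 0 0 0 0" --pt "1 -0.13 0 0 0 0 0" --pt "1 -0.08 0 -0.02 0 0 0" --pt "1 -0.04 0 -0.15 0 0 0" --pt "1 0.05 -0.05 -0.28 0 0 0" --pt "1 0.15 -0.12 -0.3 0 0 0"

```text
time: 12.78
ee_pos: [0.5544, 0.3748, 0.1028]
tcp_rot: [0.002, 0.414, 0.91, 0.003]
ft_force: [-0.2, -0.4, -0.6]
finger_gap: 0.0002
```

Emit:
move_arm --pt "1 0.1 -0.05 0 0 0 0" --pt "1 0.25 -0.1 0 0 0 0" --pt "1 0.37 -0.13 0 0 0 0" --pt "1 0.42 -0.13 0 0 0 0" --pt "1 0.42 -0.13 0 0 0 0"

```text
time: 13.4
ee_pos: [0.4407, 0.4428, 0.0991]
tcp_rot: [0.0, 0.413, 0.911, 0.0]
ft_force: [1.1, -1.1, 0.3]
finger_gap: -0.0002
```

```bash
python3 look.py v9
```

```text
13.45 [0.4415758  0.44210771 0.09900219] [0.37803339 0.1659195  0.08784722]
pan -0.0029086124361435615 0.1696175983505552
```

View pics/v9.png

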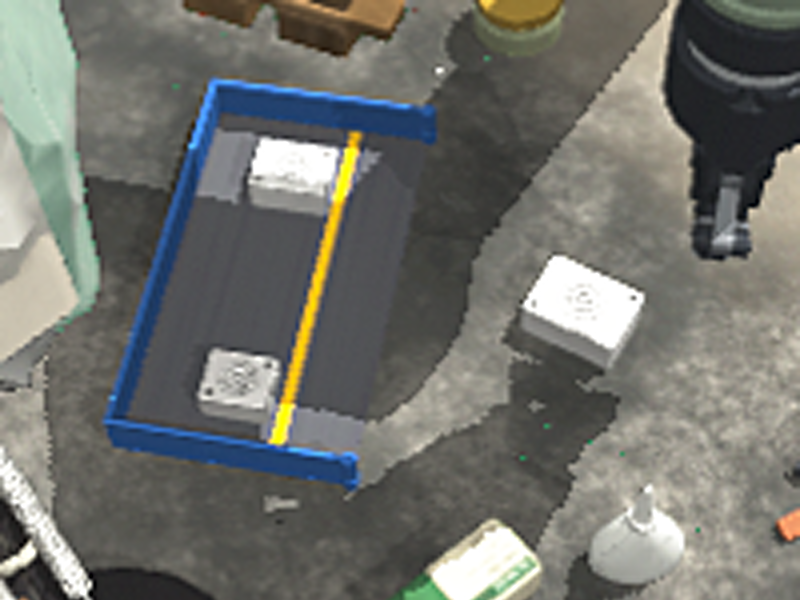

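Emit:
move_arm --pt "1 0 0 0.1 0 0 0" --pt "1 0 0 0.2 0 0 0" --pt "1 0 0 0.285 0 0 0" --pt "1 0 0 0.303 0 0 0" --pt "1 -0.03 0 0.303 0 0 0" --pt "1 -0.06 0 0.303 0 0 0" --pt "1 -0.085 0 0.303 0 0 0" --pt "1 -0.11 0 0.303 0 0 0" --pt "1 -0.135 0 0.303 0 0 0" --pt "1 -0.15 0 0.303 0 0 0"

```text
time: 14.7
ee_pos: [0.4711, 0.4075, 0.0079]
tcp_rot: [-0.0, 0.414, 0.91, 0.0]
ft_force: [-0.8, 1.4, 1.2]
finger_gap: 0.0
```

```bash
python3 look.py v10
```

```text
14.75 [0.47145038 0.40704492 0.00783493] [-0.02377551  1.08743018  0.55798536]
pan -0.0033544954817556916 0.12354746554181789
```

View pics/v10.png

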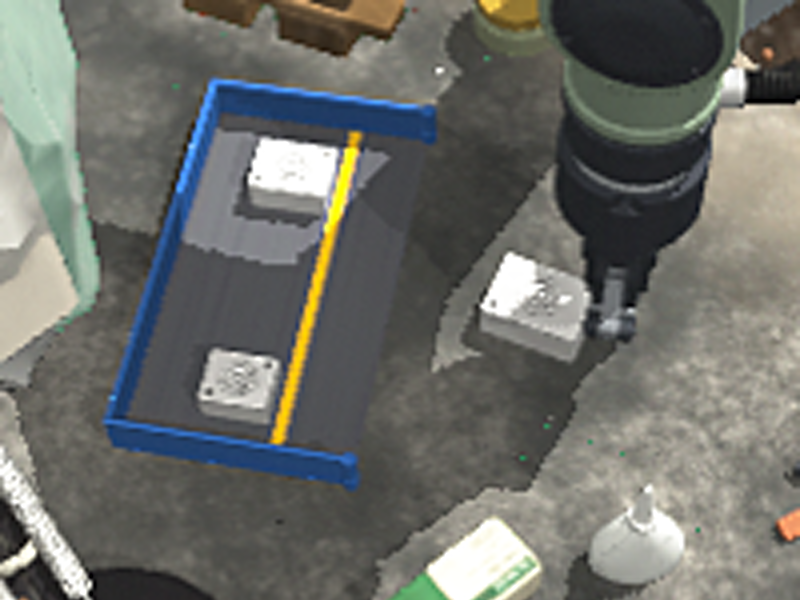

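```bash
python3 - <<'E'
from pos import *
print(pan([(513,253),(482,302),(582,340),(540,298)],.026).round(4))
E
```

```text
[[-0.027   0.0644]
 [ 0.008   0.0527]
 [ 0.0224  0.1106]
 [-0.0002  0.0839]]
```

Emit:
move_arm --pt "1 -0.02 0.003 0 0 0 0" --pt "1 -0.045 0.006 0 0 0 0" --pt "1 -0.07 0.006 0 0 0 0" --pt "1 -0.095 0.006 0 0 0 0" --pt "1 -0.12 0.006 0 0 0 0" --pt "1 -0.145 0.006 0 0 0 0" --pt "1 -0.17 0.006 0 0 0 0" --pt "1 -0.185 0.006 0 0 0 0"

```text
time: 15.8
ee_pos: [0.5091, 0.3666, 0.0077]
tcp_rot: [0.0, 0.414, 0.91, -0.0]
ft_force: [-0.3, -0.0, -0.5]
finger_gap: 0.0001
```

```bash
python3 look.py v11
```

```text
15.85 [0.50938946 0.36627466 0.00777406] [ 0.6725612   0.2367124  -0.60143332]
pan -0.0014557817873479895 0.06787788650627512
```

View pics/v11.png

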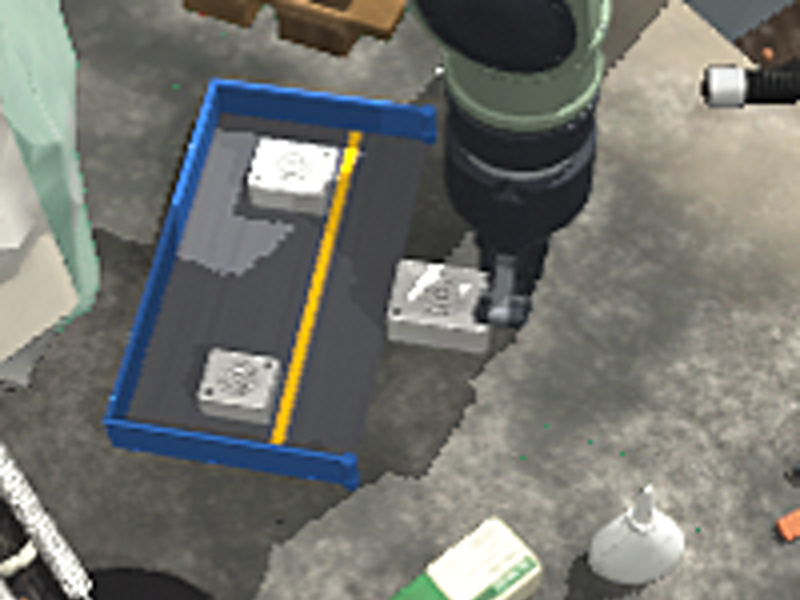

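Emit:
move_arm --pt "1 -0.02 0 0 0 0 0" --pt "1 -0.05 0 0 0 0 0" --pt "1 -0.08 0 0 0 0 0" --pt "1 -0.11 0 0 0 0 0" --pt "1 -0.14 0 0 0 0 0" --pt "1 -0.165 0 0 0 0 0" --pt "1 -0.18 0 0 0 0 0"

```text
time: 16.73
ee_pos: [0.5445, 0.3259, 0.0078]
tcp_rot: [-0.0, 0.414, 0.91, 0.0]
ft_force: [-0.5, 1.0, 0.4]
finger_gap: 0.0
```

```bash
python3 look.py v12
```

```text
16.775 [0.54479048 0.3255842  0.00778734] [ 0.72313734  0.12637526 -1.17126509]
pan -0.0014209510672696408 0.013933513191418053
```

View pics/v12.png

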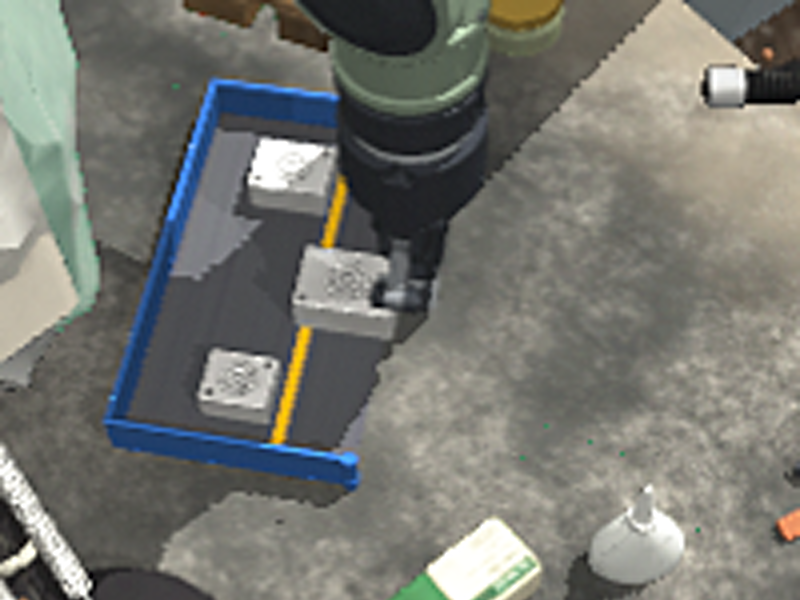

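Emit:
move_arm --pt "1 -0.025 0 0 0 0 0" --pt "1 -0.055 0 0 0 0 0" --pt "1 -0.085 0 0 0 0 0" --pt "1 -0.115 0 0 0 0 0" --pt "1 -0.14 0 0 0 0 0" --pt "1 -0.153 0 0 0 0 0" --pt "1 -0.153 0 0 0 0 0" --pt "1 -0.1 0 0 0 0 0" --pt "1 -0.05 0 -0.1 0 0 0" --pt "1 0.05 0 -0.28 0 0 0"

```text
time: 18.02
ee_pos: [0.5317, 0.3375, 0.0903]
tcp_rot: [-0.002, 0.414, 0.91, -0.002]
ft_force: [0.8, 0.5, 0.2]
finger_gap: -0.0002
```

Emit:
move_arm --pt "1 0.15 0 -0.1 0 0 0" --pt "1 0.3 0 -0.2 0 0 0" --pt "1 0.45 0 -0.3 0 0 0" --pt "1 0.55 0 -0.3 0 0 0" --pt "1 0.55 0 -0.3 0 0 0" --pt "1 0.55 0 -0.3 0 0 0"

```text
time: 18.77
ee_pos: [0.4252, 0.4619, 0.1814]
tcp_rot: [0.0, 0.414, 0.91, -0.0]
ft_force: [0.9, -0.3, 0.4]
finger_gap: -0.0
```

```bash
python3 look.py v13; python3 - <<'E'
from pos import *
a=(.32,.75,.08,.60,1100)
cv2.imwrite("pics/top13.png",grid(topview(read_camera("side"),0.022,*a),*a))
E
```

```text
18.825 [0.4256711  0.46155752 0.18129459] [-1.12590304 -0.19761751 -0.01620238]
pan -0.002157582634561229 0.19473568272538117
```

View pics/v13.png

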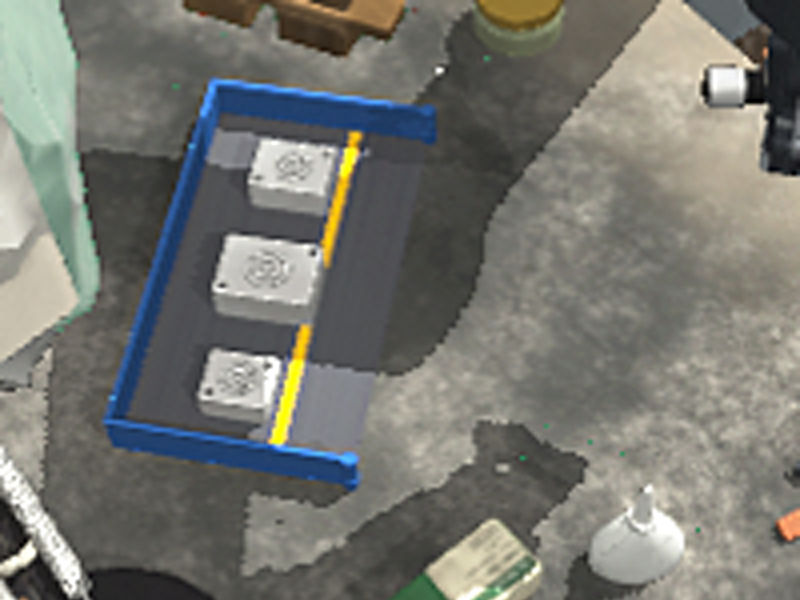

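View pics/top13.png

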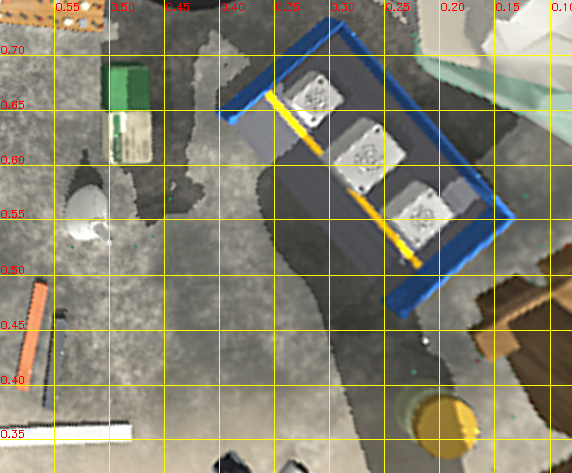

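All three inserts lie flat past the line, at (293,165), (267,270) and (240,378). The bottle, bar and pot are at the same pixels as before.

```bash
python3 - <<'E'
from pos import *
print(pan([(293,163),(240,374),(268,267)],.023).round(4))
from bench import job_done;print(job_done())
E
```

```text
[[-0.0686 -0.0728]
 [ 0.0745 -0.0694]
 [ 0.0045 -0.0704]]
the job is handed in; nothing more can be done
None
```

I swept the three inserts into the pan one at a time, with the fingers shut and the tips about 8 mm above the bench, at roughly 60–80 mm/s. None was lifted or gripped. The job was handed in at about 19 s, with the arm raised clear of everything.

- **Inserts:** in the last side-camera picture all three lie flat. Their middles measured about 73 mm (middle-sized), 69 mm (smallest) and 70 mm (largest) in from the mouth, against the line at 45 mm.
- **Other objects:** the bottle, bar and pot appear at the same pixels as at the start.
- **Forces:** the wrist force readings I took, at the end of each move and at each look, were only a few newtons.
- **What went wrong on the way:** the middle-sized insert turned about 17° too far on its first push, because the fingers were too far to one side of it. I backed off, moved the fingers sideways and pushed it straight again. It ended square and clear of the walls.
- **Camera disagreement:** the two cameras placed the same points a few millimetres apart, up to about 13 mm at one end of the yellow line. I used averages, and the final checks came from the side camera alone. The inserts' margin past the line is at least 20 mm.

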